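Clamp a coated test disc in its abrasion holder

TASK

Load the coated test disc into the blue disc clamp for its abrasion test: slide the disc along the loading tongue until it is fully home in the round nest, swing the hinged ring down flat on it, and then turn the three black wing knobs clockwise, each as far as its end stop, so that their steel tongues hold the ring down. Leave the dropper bottle, the weight, the stirring stick and the marker where they are.

Things in the scene. Friction and masses are not known exactly. Their poses are not given: they have to be found in the camera images.
- test_clamp: blue base of the disc clamp, fixed to the bench; origin on the bench under the middle of the round nest, z up, -y along the loading tongue (robot's right), -x roughly to the robot. Plate 214 x 214 mm; tongue 168 mm wide, to y = -225 mm. Their flat upper face (the bed) is 22 mm above the bench. Knobs stand at (-79,+79), (-79,-79), (+79,-79) mm, the ring's hinge at (+79,+79)
- seat (a point): middle of the round nest on the bed, 22 mm above the bench; the disc's middle belongs here; axes as the clamp's. Aluminium guides 6 mm high stand on both sides of the disc's path: 152 mm apart at the tongue's mouth, narrowing to 126 mm, ending on the +y side in a half-round stop of 63 mm radius about this point
- ring_hinge (a point): middle of the ring's hinge pin, 34.5 mm above the bench, 112 mm from the upright line through the nest's middle; the pin is level and square to the line to the nest's middle
- clamp_ring (a joint): angle of the hinged clamp ring, rad: 0 shut (flat over the nest), 1.57 upright, stop at 1.75; starts at 1.45 to 1.75. Friction hinge, about 0.4 N m: it stays where it is left, so push it right down; until then the tongues catch on its edge. Aluminium, 156 mm outside, 96 mm inside, 8 mm thick, 0.27 kg; shut, its top is 39 mm above the bench
- ring_top (a point): on the ring's face that is uppermost when shut (faces away from the nest when open), middle of the 30 mm band farthest from the hinge, 175 mm from the pin (rim: 190 mm); x axis: outward along the ring. On the tongue's side a lip under the ring, 67 to 74 mm from the nest's middle, drops in behind the disc, but lands on a disc that is not home; a 26 mm wide tab juts out there
- knob_1 (a joint): turning of the wing knob at the robot's side, away from the tongue, rad: 0 fully open, grows CLOCKWISE seen from above, closed end stop at 1.75 (tongue points at the nest's middle, over the ring; the other wing points straight away from it). Starts at 0 to 0.3. Stiff, about 0.1 N m; stays where it is left
- knob_2 (a joint): turning of the wing knob at the robot's side, beside the tongue, rad: 0 fully open, grows CLOCKWISE seen from above, closed end stop at 1.75 (tongue points at the nest's middle, over the ring; the other wing points straight away from it). Starts at 0 to 0.3. Stiff, about 0.1 N m; stays where it is left
- knob_3 (a joint): turning of the wing knob at the far side, beside the tongue, rad: 0 fully open, grows CLOCKWISE seen from above, closed end stop at 1.75 (tongue points at the nest's middle, over the ring; the other wing points straight away from it). Starts at 0 to 0.3. Stiff, about 0.1 N m; stays where it is left
- knob_1_top (a point): middle of wing knob 1, clamp corner (-79,+79) mm: on its upright axis, 71 mm above the bench; x axis along the wing above the tongue, the second wing points the other way. Knobs are alike, black: rounded upright wings 10 mm thick, 80 mm tip to tip, from 50 to 72 mm above the bench; hub 30 mm across; below, a steel tongue 15 mm wide, 44 mm long. Push a wing round with a fingertip or pinch it
- knob_2_top (a point): middle of wing knob 2, clamp corner (-79,-79) mm: on its upright axis, 71 mm above the bench; x axis along the wing above the tongue; made as knob 1
- knob_3_top (a point): middle of wing knob 3, clamp corner (+79,-79) mm: on its upright axis, 71 mm above the bench; x axis along the wing above the tongue; made as knob 1
- test_disc: round aluminium test disc, coated on top in beige with a broad white band, 120 mm across, 8 mm thick, about 0.25 kg, loose; origin at the middle of its underside, z up. It starts flat on the loading tongue, 100 to 140 mm from the nest's middle, between the guides
- dropper: bystander: small dropper bottle with a blue cap, 33 mm across, 85 mm high, loose, origin under its middle
- weight: bystander: knobbed steel check weight, 34 mm across, 40 mm high, loose, origin under its middle
- stir_stick: bystander: white flat stirring stick, 130 mm long along its x axis, 22 mm wide, 9 mm thick, loose, origin under its middle
- marker: bystander: marker pen, 137 mm long along its y axis, 15 mm thick, loose, origin under its middle

How it is judged:
On the way, in this order (a step that is already met when the one before it is completed fails the run):
1. the disc lies home in the nest with the ring still up (horizontal distance between test_disc and seat below 0.006 m and value of joint clamp_ring above 0.3 rad), for 0.2 s.
2. the ring is down flat over the disc (horizontal distance between test_disc and seat below 0.006 m and value of joint clamp_ring below 0.03 rad), for 0.2 s.
At the end, for the whole second after the job is handed in: disc's middle within 6 mm of the nest's middle, ring shut to within 0.03 rad, all three knobs within 0.07 rad of their closed end stop (over 1.68), and the four bystanders within 20 mm of where they stood (all of step 2 and value of joint each of knob_1, knob_2, knob_3 above 1.68 rad); the robot touches nothing.
It fails at once if a bystander (dropper bottle, weight, stirring stick or marker) is shifted by more than 20 mm (distance of any of dropper, weight, stir_stick, marker from where it was at the start of the episode above 0.02 m).
It also fails if it takes over 72 s, if anything falls off the work surface, if the arm or the gripper's body presses on something with over 40 N, if the wrist force passes 120 N, or if a joint passes its speed limit or range.

ROBOT

A 7-joint arm with a two-finger parallel gripper is mounted at the origin on a cart in front of the work surface, level with it; the furniture and walls round the work are solid. World frame = base frame: x ahead of the robot, y to its left, z up, the work surface at z = 0. Lengths are in m, angles in rad, forces in N, time in s.
With the tool pointing down it reaches from about 0.425 to 0.95 m from the base axis. Payload 4.7 kg.
Tool frame: the origin (TCP) lies on the front face of the gripper's body, between the roots of the fingers; the fingertips stand 70 mm ahead of it and the grasp point (between the pads) lies 51 mm ahead of it; z points along the fingers, y is the line along which they close (so a half turn about z gives the same grasp; the last joint's range is limited). The gripper opens to 87 mm and grips with 3 to 60 N. Pads are 19 mm wide; open, the fingers measure 117 mm over their backs; the gripper's body (75 mm by 190 mm) begins 51 mm behind the grasp point.
Start: joints at [1.117, 0.469, -0.049, 1.532, 0.024, 1.141, -0.082], TCP at [0.278, -0.615, 0.292] pointing down, gripper open.
Joint ranges: [-2.59, 2.59], [-0.33, 1.99], [-1.39, 1.29], [0.1, 2.45], [-1.04, 4.18], [0.21, 1.99], [-2.66, 2.66]. Speed limits (rad/s): [2.57, 2.57, 3.14, 3.14, 3.14, 3.14, 3.14].

INTERFACE

Orientations are given as a rotation vector (axis times angle).
In Python, from station import arm gives the robot as it stands.
- The arm moves only by the tool drive_effector, called after ">>>" as name(argument=value, ...) on one line, values as JSON. Schema: {"type":"object","properties":{"motion":{"type":"array","items":{"type":"array","items":{"type":"array","items":{"type":"number"},"minItems":6,"maxItems":6},"minItems":1,"maxItems":10},"minItems":1,"maxItems":1},"finger_gap":{"type":"number"},"grip_force":{"type":"number"},"only":{"type":"string"},"quiet":{"type":"boolean"},"lines":{"type":"string"}},"required":["motion"],"additionalProperties":false}. motion is a list that holds a single list of rows (three levels of brackets), with 1 to 10 rows, each of 6 numbers: dx, dy, dz in shares of the most that a row can go, 1 being 50 mm, then a rotation vector rx, ry, rz in units of 0.2 rad; each row shifts and turns the commanded pose from where the row before left it, along the tool's axes as they then stand; what a row does not reach is not made up. A row lasts 1/10 s, in which the tool goes at most 0.05 m and 0.15 rad, less where a joint would pass 70% of its speed; a pose out of reach is approached as far as the arm can. finger_gap is the finger opening in m, set as the call begins (left out keeps the last). The fingers move at their own pace and stop on an object; grip_force is the grip in N (left out, the last holds). Time passes only in rows, so rows that do not move let the fingers close. The tool returns the time, the measured TCP pose, the force, the opening and the grip force at its end. only (a regular expression) keeps the lines of the reply that match it, lines (a string "A,B") keeps lines A to B, and quiet returns only ok. Input that does not fit is refused with a message, and nothing moves.
- arm.observe(): the state, without advancing time (a new reading comes with each control period).
- arm.snapshot(name): name is "scene" or "top" or "wrist"; returns a dict with "color" (420x560x3 uint8, red, green, blue), "K" (3x3 intrinsics, pixels), "R" (3x3) and "t" (3): a world point X has camera coordinates R X + t. Camera axes: x right, y down, z forward; pixel columns grow to the right and rows downward; lengths in m; the calibration is good to about 2 mm. A picture is of the moment at which its call begins. There is no depth.
- arm.sign_off(): hands the job in; it is judged then, once.
The state is a dict: "time": time; "joints": joint angles; "joint_velocities": joint speeds; "joint_torque": joint torques, N m; "eef_pos": TCP position; "tcp_rot": TCP orientation; "ft_force": force on the tool from outside, world axes, zero at the start; "torque": the same for the moment, N m; "width": finger opening in m; "gripper_force": force on a finger pad.
Only numpy, scipy, OpenCV 4.12 (cv2) and the standard library are available. Lean on these libraries where they do the work, as an engineer would, in place of code of your own. Each camera call takes 0.05 s, during which the arm holds its last target. There are 200 camera calls.

## Working session

There is one attempt and no reset: what is moved stays moved. The work goes in short steps, Python scripts to look and compute and a tool call to move; the robot and the scene stay as the last step left them, time stands still between calls to the robot, and variables do not carry over. Pictures are saved under pics/ and viewed, at most 10 in all, crops included, and the job is handed in when it is done.

```bash
ls; mkdir -p pics
```

Run:
```python
from station import arm
import cv2,numpy as np
for n in("scene","top"):
    s=arm.snapshot(n);cv2.imwrite(f"pics/{n}0.png",s["color"][:,:,::-1]);np.savez(f"{n}0.npz",**s)
    print(n,s["K"].round(1).tolist(),s["R"].round(3).tolist(),s["t"].round(3).tolist())
o=arm.observe();print(o["eef_pos"],o["tcp_rot"],o["time"])
```

```text
pics
station.py
scene [[508.5, 0.0, 277.6], [0.0, 508.5, 208.0], [0.0, 0.0, 1.0]] [[-0.879, -0.476, -0.02], [-0.302, 0.59, -0.749], [0.369, -0.652, -0.662]] [0.437, 0.338, 1.138]
top [[522.3, 0.0, 279.7], [0.0, 522.3, 214.1], [0.0, 0.0, 1.0]] [[-0.018, -1.0, 0.002], [-0.997, 0.018, -0.078], [0.078, -0.004, -0.997]] [-0.161, 0.604, 1.299]
[ 0.27802462 -0.61463885  0.29132182] [-3.06936689e+00 -6.61911475e-01  6.45277916e-04] 0.1
```

View pics/top0.png

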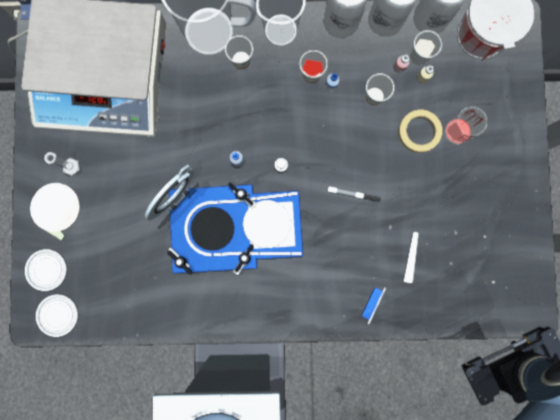

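View pics/scene0.png

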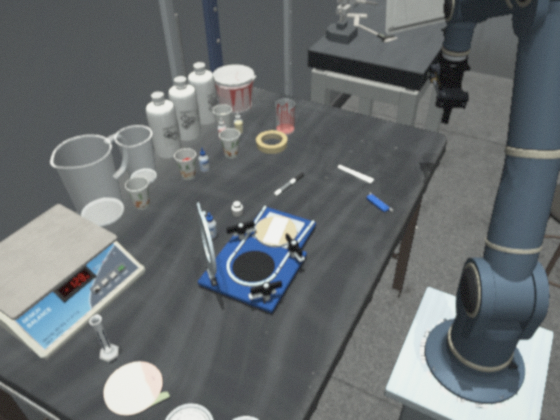

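The top view shows the clamp with its nest at about (212,229), the disc at about (268,224), the ring up at (168,192), the dropper at (237,158) and the weight at (281,165). I'll enlarge both views.

Run:
```python
import cv2
a=cv2.imread("pics/top0.png")[145:295,140:310];cv2.imwrite("pics/topc.png",cv2.resize(a,None,fx=4,fy=4,interpolation=cv2.INTER_CUBIC))
a=cv2.imread("pics/scene0.png")[190:310,185:335];cv2.imwrite("pics/scenec.png",cv2.resize(a,None,fx=5,fy=5,interpolation=cv2.INTER_CUBIC))
```

```text
(no output)
```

View pics/topc.png

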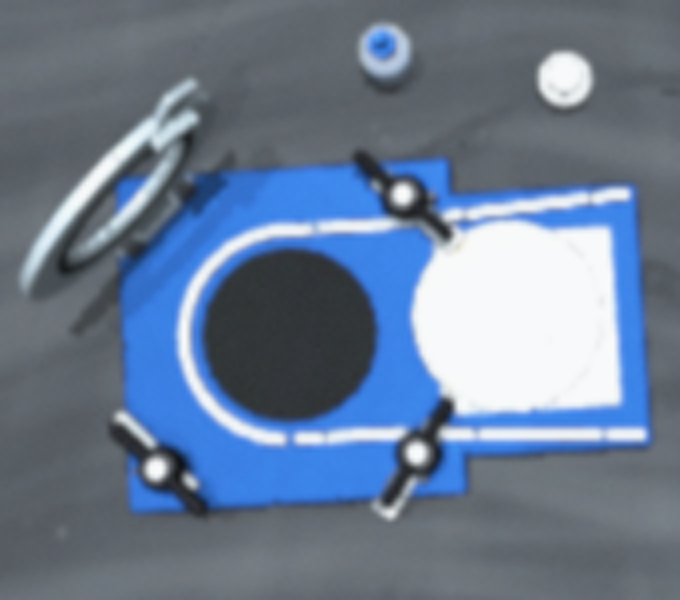

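View pics/scenec.png

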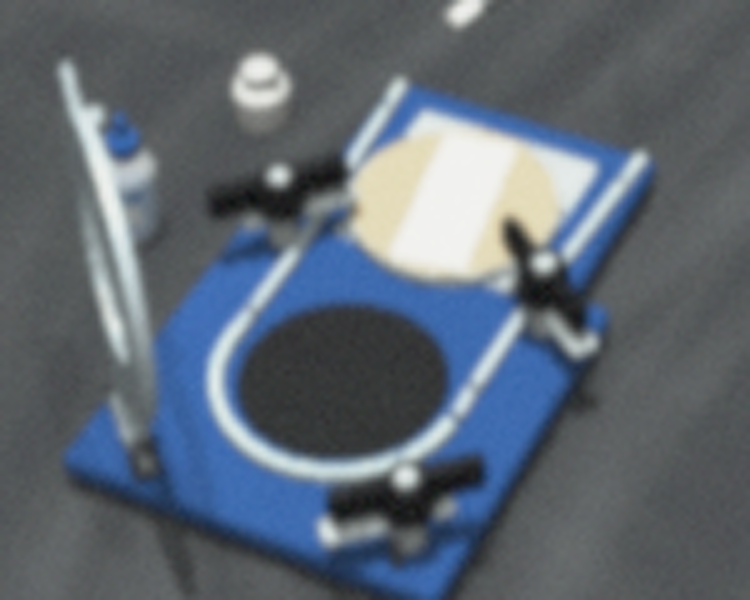

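Readings, in crop pixels. Top view: knobs k1 (157,468), k2 (417,453), k3 (403,195), nest (291,334), disc (508,316). Scene view: k1 (407,478), k2 (543,264), k3 (280,178), nest (343,380), disc (455,204). Now I'll triangulate.

Create h.py:
```python
import numpy as np
from scipy.optimize import least_squares
def tri(obs):
    "obs: list of (snap,(u,v))"
    def f(X):
        r=[]
        for s,p in obs:
            c=s["K"]@(s["R"]@X+s["t"]); r+=list(c[:2]/c[2]-p)
        return r
    q=least_squares(f,[.7,0,.05]); return q.x,np.abs(q.fun).max()
def plane(s,p,z):
    d=s["R"].T@np.linalg.solve(s["K"],[p[0],p[1],1]); c=-s["R"].T@s["t"]
    return c+d*(z-c[2])/d[2]
```

Create m.py:
```python
from h import *
T=dict(np.load("top0.npz"));S=dict(np.load("scene0.npz"))
P={"k1":((157,468),(407,478)),"k2":((417,453),(543,264)),"k3":((403,195),(280,178)),"nest":((291,334),(343,380)),"disc":((508,316),(455,204)),
"drop":((382,43),(122,125)),"weight":((565,75),(259,68)),"ringtip":((192,85),(66,68))}
for n,(a,b) in P.items():
    a=np.array(a)/4+[140,145]-.4;b=np.array(b)/5+[185,190]-.4
    X,e=tri([(T,a),(S,b)]);print(n,X.round(4),round(e,2),plane(T,a,{"k":.072,"n":.022,"d":.03}.get(n[0],.04)).round(4))
# ring edge line etc
```

```bash
python3 m.py
```

```text
k1 [0.4857 0.076  0.0673] 0.03 [0.4857 0.0751 0.072 ]
k2 [ 0.4925 -0.0819  0.0681] 0.26 [ 0.4919 -0.0824  0.072 ]
k3 [ 0.6502 -0.0754  0.0671] 0.08 [ 0.6494 -0.0758  0.072 ]
nest [5.686e-01 1.000e-04 2.010e-02] 0.16 [ 5.682e-01 -4.000e-04  2.200e-02]
disc [ 0.577  -0.1378  0.0262] 0.05 [ 0.5767 -0.138   0.03  ]
drop [ 0.7437 -0.064   0.0763] 0.38 [ 0.7519 -0.0606  0.03  ]
weight [ 0.7285 -0.1763  0.0373] 0.23 [ 0.7276 -0.1765  0.04  ]
ringtip [0.6961 0.0295 0.2091] 0.21 [0.7253 0.0585 0.04  ]
```

The clamp centre comes out at (0.568, 0.000) with yaw 0.042 rad, and the knob spacing agrees. Next: a helper that works out tool-axis displacements, and an estimate of the ring angle.

Create go.py:
```python
# usage: go.py cx cy z yawdeg  (clamp xy in mm of TCP, z mm world TCP, yaw of tool y in clamp frame deg)
import sys,numpy as np
from scipy.spatial.transform import Rotation as Ro
from station import arm
C=np.array([.568,0]);th=.042
a=list(map(float,sys.argv[1:5]));o=arm.observe()
c,s=np.cos(th),np.sin(th)
p=np.r_[C+np.array([[c,-s],[s,c]])@np.array(a[:2])/1e3,a[2]/1e3]
R=Ro.from_rotvec(o["tcp_rot"]);psi=np.deg2rad(a[3])+th
y=np.array([np.cos(psi),np.sin(psi),0]);z=np.array([0,0,-1.]);G=Ro.from_matrix(np.c_[np.cross(y,z),y,z])
d=p-o["eef_pos"];q=np.array([[c,s],[-s,c]])@(o["eef_pos"][:2]-C)*1e3
print("now clamp mm",q.round(1),"z",round(o["eef_pos"][2]*1e3,1),"t",o["time"],"F",o["ft_force"].round(1),"w",o["width"])
print("target world",p.round(4));print("d(tool now)",R.inv().apply(d).round(4),"d(tool target)",G.inv().apply(d).round(4),"rot",(R.inv()*G).as_rotvec().round(3),"j",np.round(o["joints"],2))
```

```bash
python3 go.py 2 -221 150 0
```

Run:
```python
from h import *
T=dict(np.load("top0.npz"));S=dict(np.load("scene0.npz"))
th=.042;c,s=np.cos(th),np.sin(th);Rz=np.array([[c,-s,0],[s,c,0],[0,0,1]]);C=np.array([.568,0,0])
u=np.array([1,1,0])/2**.5;v=np.array([-1,1,0])/2**.5
H=u*.112+[0,0,.0345]
def pr(sn,X):
    k=sn["K"]@(sn["R"]@X+sn["t"]);return k[:2]/k[2]
for q in np.arange(1.4,1.8,.07):
    e=-u*np.cos(q)+np.array([0,0,np.sin(q)])
    pts=[C+Rz@(H+e*(.112+.078*np.cos(a))+v*.078*np.sin(a)) for a in np.arange(0,6.28,.05)]
    t=np.array([(pr(T,X)+.4-[140,145])*4 for X in pts]);w=np.array([(pr(S,X)+.4-[185,190])*5 for X in pts])
    print(q.round(2),"T left",t[t[:,0].argmin()].round(),"right",t[t[:,0].argmax()].round(),"far",t[0].round(),"S top",w[w[:,1].argmin()].round(),"Sleft",w[w[:,0].argmin()].round())
```

```text
now clamp mm [-315.5 -601.9] z 291.3 t 0.1 F [ 0.4 -0.8  0. ] w 0.0868975309774881
target world [ 0.5793 -0.2207  0.15  ]
d(tool now) [ 0.4368 -0.2345  0.1417] d(tool target) [0.3809 0.3175 0.1413] rot [-2.000e-03 -1.000e-03 -1.188e+00] j [ 1.12  0.47 -0.05  1.53  0.02  1.14 -0.08]
1.4 T left [ 51. 317.] right [235. 116.] far [134. 217.] S top [132.  95.] Sleft [110. 186.]
1.47 T left [ 39. 305.] right [225. 109.] far [115. 201.] S top [107.  98.] Sleft [ 96. 145.]
1.54 T left [ 26. 292.] right [216. 104.] far [ 97. 184.] S top [ 82. 103.] Sleft [ 78. 121.]
1.61 T left [ 13. 276.] right [208.  99.] far [ 79. 168.] S top [ 58. 109.] Sleft [ 57. 111.]
1.68 T left [  0. 261.] right [201.  98.] far [ 61. 152.] S top [ 33. 116.] Sleft [ 33. 116.]
1.75 T left [-12. 245.] right [194.  95.] far [ 44. 137.] S top [  9. 124.] Sleft [  8. 126.]
```

Units first: shifts go in shares of 50 mm and turns go in units of 0.2 rad. So 0.0437 m is 0.874, -0.0234 m is -0.468.

>>> drive_effector(motion=[[[0.874, -0.468, 0, 0, 0, 0], [0.874, -0.468, 0, 0, 0, 0], [0.874, -0.468, 0, 0, 0, 0], [0.874, -0.468, 0, 0, 0, 0], [0.874, -0.468, 0, 0, 0, 0], [0.874, -0.468, 0, 0, 0, 0], [0.874, -0.468, 0, 0, 0, 0], [0.874, -0.468, 0, 0, 0, 0], [0.874, -0.468, 0, 0, 0, 0], [0.874, -0.468, 0, 0, 0, 0]]], finger_gap=0.02, grip_force=10)

```text
time: 1.1
eef_pos: [0.5807, -0.22, 0.292]
tcp_rot: [-3.071, -0.662, 0.001]
ft_force: [1.4, -0.8, 0.4]
width: 0.0215
gripper_force: 0.0
```

>>> drive_effector(motion=[[[0, 0, 0.2, 0, 0, -0.745], [0, 0, 0.2, 0, 0, -0.745], [0, 0, 0.2, 0, 0, -0.745], [0, 0, 0.2, 0, 0, -0.745], [0, 0, 0.2, 0, 0, -0.745], [0, 0, 0.2, 0, 0, -0.745], [0, 0, 0.2, 0, 0, -0.745], [0, 0, 0.2, 0, 0, -0.745], [0, 0, 0, 0, 0, 0]]])

```text
time: 2.0
eef_pos: [0.5787, -0.2217, 0.2102]
tcp_rot: [-2.168, -2.268, 0.002]
ft_force: [0.3, -0.4, -0.4]
width: 0.0201
gripper_force: 0.0
```

```bash
python3 go.py 2 -221 95.5 0
```

```text
now clamp mm [   1.4 -222. ] z 210.2 t 2.0 F [ 0.3 -0.4 -0.4] w 0.02010052442163229
target world [ 0.5793 -0.2207  0.0955]
d(tool now) [0.0008 0.001  0.1147] d(tool target) [0.001  0.0006 0.1147] rot [-0.004 -0.002  0.003] j [ 0.63  0.5  -0.45  1.73  0.26  0.97  0.12]
```

>>> drive_effector(motion=[[[0, 0, 0.7, 0, 0, 0], [0, 0, 0.7, 0, 0, 0], [0, 0, 0.6, 0, 0, 0], [0, 0, 0.294, 0, 0, 0], [0, 0, 0, 0, 0, 0]]])

```text
time: 2.5
eef_pos: [0.5789, -0.2214, 0.0958]
tcp_rot: [-2.169, -2.268, 0.003]
ft_force: [0.0, -0.2, -0.1]
width: 0.0199
gripper_force: 0.0
```

>>> drive_effector(motion=[[[0.24, 0, 0, 0, 0, 0], [0.3, 0, 0, 0, 0, 0], [0.3, 0, 0, 0, 0, 0], [0.3, 0, 0, 0, 0, 0], [0.3, 0, 0, 0, 0, 0], [0.3, 0, 0, 0, 0, 0], [0.3, 0, 0, 0, 0, 0], [0.3, 0, 0, 0, 0, 0], [0.2, 0, 0, 0, 0, 0], [0, 0, 0, 0, 0, 0]]])

```text
time: 3.5
eef_pos: [0.5754, -0.0916, 0.0999]
tcp_rot: [2.164, 2.273, 0.005]
ft_force: [-0.2, 0.6, 7.2]
width: 0.0201
gripper_force: 3.8
```

```bash
python3 go.py 0 -69 95.5 0
```

```text
now clamp mm [  3.5 -91.8] z 99.9 t 3.5 F [-0.2  0.6  7.2] w 0.02010367671861018
target world [ 0.5709 -0.0689  0.0955]
d(tool now) [ 0.0229 -0.0034  0.0044] d(tool target) [ 0.0228 -0.0035  0.0044] rot [ 0.004 -0.     0.007] j [ 0.39  0.59 -0.41  1.9   0.34  0.72 -0.16]
```

Run:
```python
from station import arm
import cv2,numpy as np
im=[]
for n,(r,c) in(("scene",((190,310),(185,335))),("top",((165,285),(160,310)))):
    s=arm.snapshot(n);im.append(cv2.resize(s["color"][r[0]:r[1],c[0]:c[1],::-1],None,fx=2.6,fy=2.6,interpolation=cv2.INTER_CUBIC))
s=arm.snapshot("wrist");np.savez("w1.npz",**s);w=cv2.resize(s["color"][:,:,::-1],(373,280))
o=np.zeros((600,780,3),np.uint8);o[:312,:390]=im[0];o[:312,390:]=im[1];o[315:595,:373]=w
cv2.imwrite("pics/p1.png",o)
```

```text
(no output)
```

View pics/p1.png

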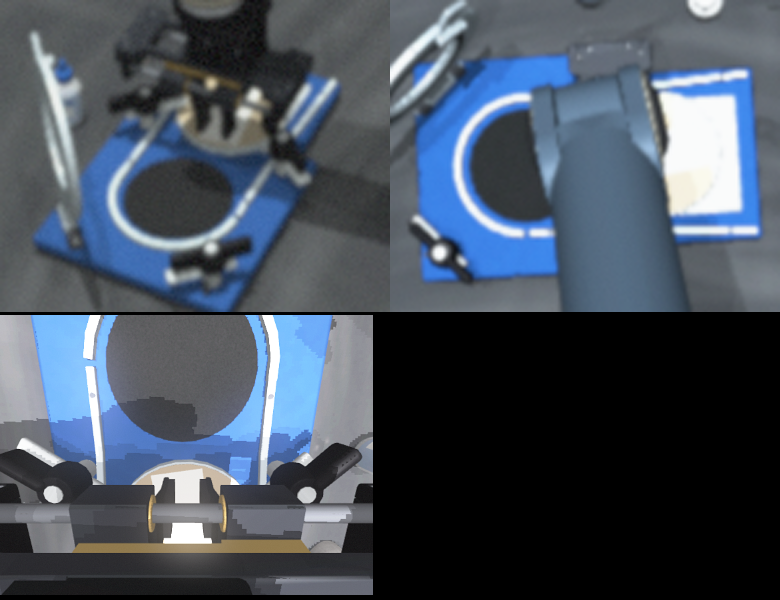

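The fingers rode up onto the disc: the tip was 4 mm above the bed and slipped over the edge. The disc has moved only a few mm. I'll lift, go back and push lower.

To row units: -0.045 m is -0.9, -0.043 m is -0.86.

>>> drive_effector(motion=[[[0, 0, -0.5, 0, 0, 0], [-0.9, 0, 0, 0, 0, 0], [-0.9, 0, 0, 0, 0, 0], [-0.86, 0, 0, 0, 0, 0], [0, 0, 0.4, 0, 0, 0], [0, 0, 0, 0, 0, 0], [0, 0, 0, 0, 0, 0]]])

```text
time: 4.35
eef_pos: [0.5804, -0.2249, 0.1029]
tcp_rot: [-2.166, -2.274, -0.002]
ft_force: [0.3, 0.4, 0.1]
width: 0.02
gripper_force: 0.0
```

```bash
python3 go.py 2 -221 92.5 0
```

```text
now clamp mm [   2.9 -225.2] z 102.9 t 4.35 F [0.3 0.4 0.1] w 0.020047302293514577
target world [ 0.5793 -0.2207  0.0925]
d(tool now) [ 0.0042 -0.0009  0.0104] d(tool target) [ 0.0042 -0.0009  0.0104] rot [-0.    -0.002  0.007] j [ 0.59  0.63 -0.4   1.8   0.33  0.78  0.07]
```

To row units: 0.004 m is 0.08, 0.0065 m is 0.13.

>>> drive_effector(motion=[[[0.08, -0.02, 0, 0, 0, 0], [0, 0, 0.13, 0, 0, 0], [0, 0, 0.08, 0, 0, 0], [0, 0, 0, 0, 0, 0]]])

```text
time: 4.75
eef_pos: [0.5793, -0.2228, 0.0922]
tcp_rot: [-2.169, -2.273, -0.001]
ft_force: [0.4, 1.2, 2.7]
width: 0.0201
gripper_force: 1.1
```

>>> drive_effector(motion=[[[0.2, 0, 0, 0, 0, 0], [0.2, 0, 0, 0, 0, 0], [0.2, 0, 0, 0, 0, 0], [0.2, 0, 0, 0, 0, 0], [0, 0, 0, 0, 0, 0]]])

```text
time: 5.25
eef_pos: [0.5772, -0.1809, 0.0922]
tcp_rot: [-2.165, -2.274, -0.002]
ft_force: [-0.1, 2.8, 2.6]
width: 0.0199
gripper_force: 1.4
```

```bash
python3 go.py 0 -69 92.5 0
```

```text
now clamp mm [   1.6 -181.1] z 92.2 t 5.25 F [-0.1  2.8  2.6] w 0.01985843551870977
target world [ 0.5709 -0.0689  0.0925]
d(tool now) [ 1.121e-01 -8.000e-04 -1.000e-04] d(tool target) [ 0.1121 -0.0016 -0.0003] rot [-0.    -0.002  0.007] j [ 0.52  0.63 -0.4   1.85  0.34  0.74 -0.01]
```

>>> drive_effector(motion=[[[0.26, 0, 0, 0, 0, 0], [0.26, 0, 0, 0, 0, 0], [0.26, 0, 0, 0, 0, 0], [0.26, 0, 0, 0, 0, 0], [0.26, -0.02, 0, 0, 0, 0], [0.26, 0, 0, 0, 0, 0], [0.26, 0, 0, 0, 0, 0], [0.16, 0, 0, 0, 0, 0], [0, 0, 0, 0, 0, 0]]])

```text
time: 6.15
eef_pos: [0.5716, -0.0819, 0.0922]
tcp_rot: [-2.166, -2.273, -0.003]
ft_force: [-0.9, 2.7, 4.4]
width: 0.0199
gripper_force: 2.4
```

```bash
python3 go.py 0 -68 92.5 0
```

```text
now clamp mm [  0.1 -81.9] z 92.2 t 6.15 F [-0.9  2.7  4.4] w 0.019887369683689163
target world [ 0.5709 -0.0679  0.0925]
d(tool now) [ 0.014  -0.     -0.0003] d(tool target) [ 0.0139 -0.0001 -0.0003] rot [ 0.    -0.002  0.007] j [ 0.37  0.59 -0.4   1.91  0.34  0.7  -0.18]
```

>>> drive_effector(motion=[[[0.14, 0, 0, 0, 0, 0], [0.08, 0, 0, 0, 0, 0], [0.06, 0, 0, 0, 0, 0], [0, 0, 0, 0, 0, 0]]])

```text
time: 6.55
eef_pos: [0.5711, -0.071, 0.0922]
tcp_rot: [2.17, 2.271, 0.0]
ft_force: [-0.8, -3.0, 4.4]
width: 0.0201
gripper_force: 2.9
```

>>> drive_effector(motion=[[[0.02, 0, 0, 0, 0, 0], [0, 0, 0, 0, 0, 0]]])

```text
time: 6.75
eef_pos: [0.5711, -0.0706, 0.0922]
tcp_rot: [2.17, 2.271, -0.0]
ft_force: [0.8, -3.4, 4.7]
width: 0.0203
gripper_force: 3.0
```

>>> drive_effector(motion=[[[0.02, 0, 0, 0, 0, 0], [0, 0, 0, 0, 0, 0]]])

```text
time: 6.95
eef_pos: [0.5711, -0.0696, 0.0921]
tcp_rot: [2.17, 2.271, -0.0]
ft_force: [0.3, -4.8, 4.7]
width: 0.0201
gripper_force: 3.0
```

```bash
python3 go.py 0 -68 92.5 0
```

Run:
```python
from station import arm
import cv2,numpy as np
s=arm.snapshot("scene");a=cv2.resize(s["color"][190:310,185:335,::-1],None,fx=5,fy=5,interpolation=cv2.INTER_CUBIC)
cv2.imwrite("pics/p2.png",a)
```

```text
now clamp mm [  0.1 -69.6] z 92.1 t 6.95 F [ 0.3 -4.8  4.7] w 0.020123158922034298
target world [ 0.5709 -0.0679  0.0925]
d(tool now) [ 0.0016 -0.0001 -0.0004] d(tool target) [ 0.0016 -0.0001 -0.0004] rot [0.    0.001 0.003] j [ 0.35  0.59 -0.4   1.92  0.34  0.7  -0.21]
```

View pics/p2.png

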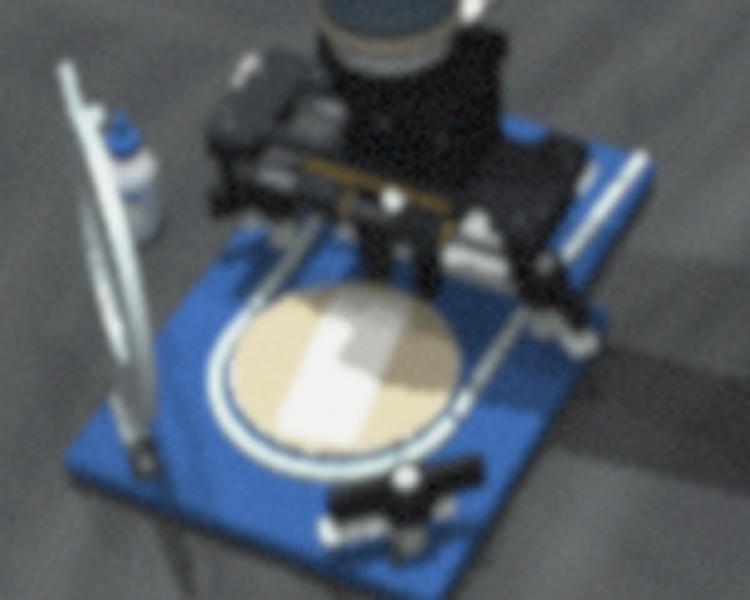

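The disc is almost home; its outline spans 230–462 × 282–455 in crop pixels. I'll compare that with where a disc at the seat would project.

Run:
```python
from h import *
S=dict(np.load("scene0.npz"))
for y in(-4,-2,0,2):
    P=[]
    for a in np.arange(0,6.28,.02):
        X=np.array([.568-y*1e-3*.042+.06*np.cos(a),y*1e-3+.06*np.sin(a),.030]);k=S["K"]@(S["R"]@X+S["t"]);P.append((k[:2]/k[2]+.4-[185,190])*5)
    P=np.array(P);print(y,P.min(0).round(),P.max(0).round())
```

```text
-4 [233. 280.] [462. 451.]
-2 [231. 282.] [460. 453.]
0 [229. 285.] [459. 456.]
2 [227. 287.] [457. 459.]
```

>>> drive_effector(motion=[[[0.02, 0, 0, 0, 0, 0], [0, 0, 0, 0, 0, 0]]])

```text
time: 7.2
eef_pos: [0.571, -0.0686, 0.0921]
tcp_rot: [2.17, 2.271, -0.0]
ft_force: [1.1, -3.2, 4.9]
width: 0.0198
gripper_force: 3.0
```

>>> drive_effector(motion=[[[0.02, 0, 0, 0, 0, 0], [0, 0, 0, 0, 0, 0]]])

```text
time: 7.4
eef_pos: [0.571, -0.0676, 0.0922]
tcp_rot: [2.17, 2.271, -0.0]
ft_force: [1.0, -4.4, 5.6]
width: 0.0198
gripper_force: 3.0
```

>>> drive_effector(motion=[[[0.02, 0, 0, 0, 0, 0], [0, 0, 0, 0, 0, 0]]])

```text
time: 7.6
eef_pos: [0.5709, -0.0666, 0.0922]
tcp_rot: [2.17, 2.271, -0.0]
ft_force: [0.7, -3.5, 6.2]
width: 0.0197
gripper_force: 3.0
```

The disc is now within about 2 mm of the seat, past it on the stop side. Next I retract, lift and turn to go behind the ring.

To row units: -0.04 m is -0.8, -0.006 m is -0.12, 0.131 rad is 0.655.

>>> drive_effector(motion=[[[-0.12, 0, 0, 0, 0, 0], [0, 0, -0.8, 0, 0, 0], [0, 0, -0.8, 0, 0, 0.655], [0, 0, -0.8, 0, 0, 0.655], [0, 0, -0.8, 0, 0, 0.655], [0, 0, -0.8, 0, 0, 0.655], [0, 0, -0.8, 0, 0, 0.655], [0, 0, 0, 0, 0, 0.655], [0, 0, 0, 0, 0, 0]]], finger_gap=0, grip_force=10)

```text
time: 8.5
eef_pos: [0.5709, -0.071, 0.3322]
tcp_rot: [-2.873, -1.269, -0.001]
ft_force: [-0.0, -0.6, -0.3]
width: 0.0003
gripper_force: 0.0
```

```bash
python3 go.py 104 104 270 -45
```

```text
now clamp mm [ -0.1 -71.1] z 332.2 t 8.5 F [-0.  -0.6 -0.3] w 0.00027841576358912553
target world [0.6675 0.1083 0.27  ]
d(tool now) [ 0.1976 -0.0492  0.0625] d(tool target) [ 0.1974 -0.0502  0.0622] rot [-0.    -0.001  0.005] j [ 0.3   0.29 -0.32  1.71  0.1   1.15 -0.78]
```

To row units: 0.033 m is 0.66, 0.032 m is 0.64.

>>> drive_effector(motion=[[[0.66, -0.164, 0, 0, 0, 0], [0.66, -0.164, 0, 0, 0, 0], [0.66, -0.164, 0, 0, 0, 0], [0.66, -0.164, 0, 0, 0, 0], [0.66, -0.164, 0, 0, 0, 0], [0.66, -0.164, 0, 0, 0, 0], [0, 0, 0.6, 0, 0, 0], [0, 0, 0.64, 0, 0, 0], [0, 0, 0, 0, 0, 0]]])

```text
time: 9.4
eef_pos: [0.6647, 0.1071, 0.2626]
tcp_rot: [-2.868, -1.272, 0.022]
ft_force: [0.2, 0.0, -2.0]
width: 0.0006
gripper_force: 0.0
```

```bash
python3 go.py 104 104 270 -45
```

```text
now clamp mm [101.1 103. ] z 262.6 t 9.4 F [ 0.2  0.  -2. ] w 0.0005903172187747557
target world [0.6675 0.1083 0.27  ]
d(tool now) [ 0.0027  0.0012 -0.0075] d(tool target) [ 0.0028  0.0013 -0.0074] rot [-0.009  0.011  0.007] j [ 0.02  0.52 -0.35  1.55  0.19  1.12 -1.11]
```

To row units: -0.018 m is -0.36, -0.016 m is -0.32.

>>> drive_effector(motion=[[[0, 0, -0.24, 0, 0, 0], [-0.3, 0, 0, 0, 0, 0], [-0.3, 0, 0, 0, 0, 0], [-0.36, 0, 0.02, 0, 0, 0], [-0.36, 0, 0.04, 0, 0, 0], [-0.34, 0, 0.1, 0, 0, 0], [-0.32, 0, 0.12, 0, 0, 0], [-0.32, 0, 0.16, 0, 0, 0], [-0.3, 0, 0.2, 0, 0, 0], [0, 0, 0, 0, 0, 0]]])

```text
time: 10.4
eef_pos: [0.5792, 0.0091, 0.2506]
tcp_rot: [2.875, 1.264, -0.002]
ft_force: [0.4, 1.0, 0.1]
width: 0.0006
gripper_force: 0.0
```

```bash
python3 go.py 11 11 243 -45
```

```text
now clamp mm [11.6  8.7] z 250.6 t 10.4 F [0.4 1.  0.1] w 0.0006319703391425825
target world [0.5785 0.0115 0.243 ]
d(tool now) [ 0.0012 -0.0021  0.0076] d(tool target) [ 0.0012 -0.0021  0.0076] rot [0.001 0.002 0.001] j [ 0.18  0.38 -0.35  1.8   0.15  0.99 -0.97]
```

To row units: 0.016 m is 0.32, 0.015 m is 0.3.

>>> drive_effector(motion=[[[-0.24, 0, 0.32, 0, 0, 0], [-0.24, 0, 0.32, 0, 0, 0], [-0.22, 0, 0.3, 0, 0, 0], [-0.22, 0, 0.3, 0, 0, 0], [-0.16, 0, 0.3, 0, 0, 0], [-0.16, 0, 0.32, 0, 0, 0], [-0.08, 0, 0.26, 0, 0, 0], [-0.08, 0, 0.26, 0, 0, 0], [0, 0, 0, 0, 0, 0]]])

```text
time: 11.3
eef_pos: [0.5325, -0.0406, 0.1298]
tcp_rot: [-2.874, -1.267, 0.004]
ft_force: [0.0, 0.4, -0.1]
width: 0.0005
gripper_force: 0.0
```

```bash
python3 go.py -43 -43 109 -45
```

```text
now clamp mm [-37.2 -39.1] z 129.8 t 11.3 F [ 0.   0.4 -0.1] w 0.000510705621101232
target world [ 0.5268 -0.0448  0.109 ]
d(tool now) [-0.0068 -0.0013  0.0208] d(tool target) [-0.0069 -0.0013  0.0208] rot [-0.002  0.002  0.003] j [ 0.24  0.47 -0.31  2.    0.21  0.71 -0.94]
```

Run:
```python
from station import arm
import cv2,numpy as np
s=arm.snapshot("scene");a=cv2.resize(s["color"][190:310,185:335,::-1],None,fx=5,fy=5,interpolation=cv2.INTER_CUBIC)
cv2.imwrite("pics/p3.png",a)
```

```text
(no output)
```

View pics/p3.png

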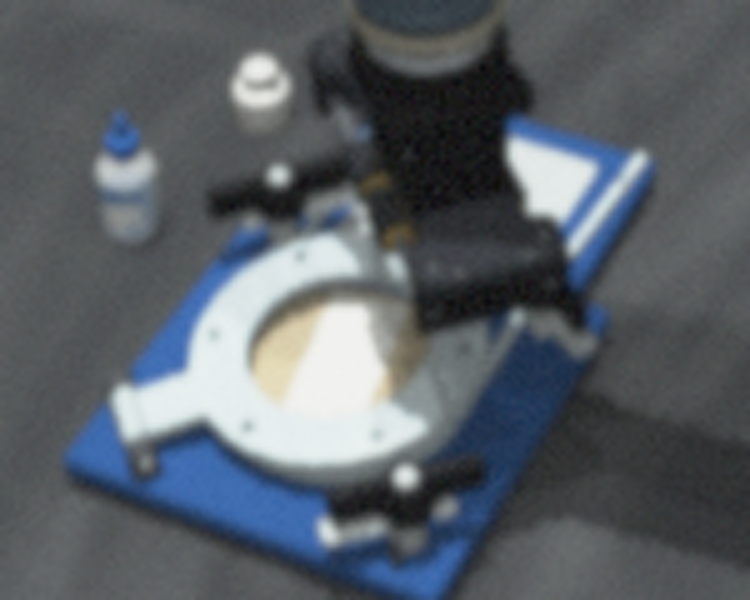

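The ring has come down to within about 20 mm of shut, following the finger. Now I press it down.

To row units: 0.008 m is 0.16, 0.006 m is 0.12.

>>> drive_effector(motion=[[[-0.06, 0, 0.16, 0, 0, 0], [-0.04, 0, 0.12, 0, 0, 0], [0, 0, 0.08, 0, 0, 0], [0, 0, 0.06, 0, 0, 0], [0, 0, 0, 0, 0, 0], [0, 0, 0, 0, 0, 0]]])

```text
time: 11.95
eef_pos: [0.53, -0.0438, 0.11]
tcp_rot: [-2.874, -1.268, 0.0]
ft_force: [0.5, -0.2, -0.4]
width: 0.0005
gripper_force: 0.0
```

>>> drive_effector(motion=[[[0, 0, 0.04, 0, 0, 0], [0, 0, 0, 0, 0, 0]]])

```text
time: 12.15
eef_pos: [0.5303, -0.0438, 0.1088]
tcp_rot: [2.874, 1.268, 0.001]
ft_force: [-1.1, -0.1, 5.1]
width: 0.0007
gripper_force: 2.5
```

To row units: 0.001 m is 0.02.

>>> drive_effector(motion=[[[0, 0, 0.02, 0, 0, 0], [0, 0, 0, 0, 0, 0]]])

```text
time: 12.35
eef_pos: [0.5303, -0.0438, 0.1086]
tcp_rot: [2.874, 1.268, 0.0]
ft_force: [-2.9, -0.2, 11.7]
width: 0.0002
gripper_force: 6.0
```

>>> drive_effector(motion=[[[0, 0, 0.02, 0, 0, 0], [0, 0, 0, 0, 0, 0], [0, 0, 0, 0, 0, 0]]])

```text
time: 12.65
eef_pos: [0.5303, -0.0438, 0.1084]
tcp_rot: [2.873, 1.267, 0.0]
ft_force: [-5.6, -0.5, 19.7]
width: 0.0001
gripper_force: 9.5
```

>>> drive_effector(motion=[[[0, 0, -0.8, 0, 0, 0], [0, 0, -0.6, 0, 0, 0], [0, 0, 0, 0, 0, 0]]], finger_gap=0.05)

```text
time: 12.95
eef_pos: [0.5326, -0.0437, 0.1802]
tcp_rot: [2.871, 1.266, 0.012]
ft_force: [1.3, -0.1, 0.6]
width: 0.0172
gripper_force: 0.0
```

Run:
```python
from station import arm
import cv2,numpy as np
from h import *
s=arm.snapshot("scene");np.savez("s4.npz",**s)
t=arm.snapshot("top");np.savez("t4.npz",**t)
```

```bash
for k in "-79 79" "-79 -79" "79 -79"; do python3 go.py $k 150 90;done
```

```text
now clamp mm [-39.7 -42.4] z 176.6 t 13.05 F [ 0.   0.3 -0.2] w 0.024576442590380786
target world [0.4858 0.0756 0.15  ]
d(tool now) [ 0.0584 -0.1135  0.0265] d(tool target) [0.0393 0.1214 0.0266] rot [ 1.000e-03  1.000e-03 -2.353e+00] j [ 0.27  0.4  -0.33  1.97  0.18  0.8  -0.9 ]
now clamp mm [-39.7 -42.4] z 176.6 t 13.05 F [ 0.   0.3 -0.2] w 0.024576442590380786
target world [ 0.4924 -0.0822  0.15  ]
d(tool now) [-0.0537 -0.0021  0.0265] d(tool target) [ 0.0393 -0.0366  0.0266] rot [ 1.000e-03  1.000e-03 -2.353e+00] j [ 0.27  0.4  -0.33  1.97  0.18  0.8  -0.9 ]
now clamp mm [-39.7 -42.4] z 176.6 t 13.05 F [ 0.   0.3 -0.2] w 0.024576442590380786
target world [ 0.6502 -0.0756  0.15  ]
d(tool now) [0.0576 0.11   0.0268] d(tool target) [-0.1187 -0.0366  0.0266] rot [ 1.000e-03  1.000e-03 -2.353e+00] j [ 0.27  0.4  -0.33  1.97  0.18  0.8  -0.9 ]
```

The ring is shut: 20 N, tip at 38.4 mm. From the first top crop, the wing yaws in the clamp frame are k1 ≈ 40°, k2 ≈ 146° and k3 ≈ -134°. I'll pinch k1 first with tool y at 130°.

>>> drive_effector(motion=[[[0.292, -0.568, 0, 0, 0, 0], [0.292, -0.568, 0, 0, 0, 0], [0.292, -0.568, 0, 0, 0, 0], [0.292, -0.568, 0, 0, 0, 0], [0, 0, 0, 0, 0, -0.727], [0, 0, 0, 0, 0, -0.727], [0, 0, 0, 0, 0, -0.727], [0, 0, 0, 0, 0, -0.727], [0, 0, 0, 0, 0, -0.727], [0, 0, 0, 0, 0, -0.727]]], finger_gap=0.05)

```text
time: 14.05
eef_pos: [0.4846, 0.0756, 0.1745]
tcp_rot: [-2.061, -2.368, 0.003]
ft_force: [-0.0, 0.5, -0.0]
width: 0.0501
gripper_force: 0.0
```

>>> drive_effector(motion=[[[0, 0, 0, 0, 0, -0.727], [0, 0, 0, 0, 0, -0.727], [0, 0, 0, 0, 0, -0.727], [0, 0, 0, 0, 0, -0.727], [0, 0, 0, 0, 0, -0.727], [0, 0, 0, 0, 0, -0.727], [0, 0, 0, 0, 0, -0.727], [0, 0, 0, 0, 0, -0.727], [0, 0, 0, 0, 0, -0.727], [0, 0, 0, 0, 0, -0.727]]])

```text
time: 15.05
eef_pos: [0.4846, 0.0756, 0.1746]
tcp_rot: [0.034, -3.139, -0.0]
ft_force: [-0.7, 0.3, -0.5]
width: 0.05
gripper_force: 0.0
```

>>> drive_effector(motion=[[[0, 0, 0, 0, 0, -0.727], [0, 0, 0, 0, 0, -0.727], [0, 0, 0, 0, 0, -0.727], [0, 0, 0, 0, 0, -0.727], [0, 0, 0, 0, 0, -0.727], [0, 0, 0, 0, 0, 0], [0, 0, 0, 0, 0, 0]]])

```text
time: 15.75
eef_pos: [0.4849, 0.0756, 0.1751]
tcp_rot: [1.135, -2.928, -0.002]
ft_force: [0.2, 0.6, 0.0]
width: 0.0502
gripper_force: 0.0
```

```bash
python3 go.py -79 79 123 130
```

```text
now clamp mm [-79.8  79. ] z 175.1 t 15.75 F [0.2 0.6 0. ] w 0.0502417878988759
target world [0.4858 0.0756 0.123 ]
d(tool now) [-0.0007 -0.0007  0.0521] d(tool target) [-0.0006 -0.0006  0.0521] rot [ 0.002 -0.001 -0.   ] j [ 0.6   0.56 -1.09  2.04  0.63  0.93  1.48]
```

To row units: 0.02 m is 0.4, 0.012 m is 0.24.

>>> drive_effector(motion=[[[-0.014, -0.014, 0.4, 0, 0, 0], [0, 0, 0.4, 0, 0, 0], [0, 0, 0.24, 0, 0, 0], [0, 0, 0, 0, 0, 0]]])

```text
time: 16.15
eef_pos: [0.4854, 0.0755, 0.1226]
tcp_rot: [1.138, -2.925, -0.001]
ft_force: [-0.0, 0.4, 0.2]
width: 0.0503
gripper_force: 0.0
```

>>> drive_effector(motion=[[[0, 0, 0, 0, 0, 0], [0, 0, 0, 0, 0, 0], [0, 0, 0, 0, 0, 0], [0, 0, 0, 0, 0, 0]]], finger_gap=0, grip_force=25)

```text
time: 16.55
eef_pos: [0.485, 0.0781, 0.1246]
tcp_rot: [1.141, -2.927, -0.007]
ft_force: [-3.1, 4.1, 0.7]
width: 0.0274
gripper_force: 24.5
```

Units first: shifts go in shares of 50 mm and turns go in units of 0.2 rad. So 0.145 rad is 0.725.

>>> drive_effector(motion=[[[0, 0, 0, 0, 0, 0.725], [0, 0, 0, 0, 0, 0.725], [0, 0, 0, 0, 0, 0.725], [0, 0, 0, 0, 0, 0.725], [0, 0, 0, 0, 0, 0.725], [0, 0, 0, 0, 0, 0.725], [0, 0, 0, 0, 0, 0.725], [0, 0, 0, 0, 0, 0.725], [0, 0, 0, 0, 0, 0.725], [0, 0, 0, 0, 0, 0.725]]])

```text
time: 17.55
eef_pos: [0.4851, 0.0781, 0.1245]
tcp_rot: [-1.093, -2.943, -0.003]
ft_force: [-4.0, 4.7, 2.0]
width: 0.0271
gripper_force: 24.6
```

>>> drive_effector(motion=[[[0, 0, 0, 0, 0, 0.5], [0, 0, 0, 0, 0, 0.5], [0, 0, 0, 0, 0, 0.25], [0, 0, 0, 0, 0, 0]]])

```text
time: 17.95
eef_pos: [0.4858, 0.0771, 0.1247]
tcp_rot: [-1.444, -2.79, -0.001]
ft_force: [-4.4, 2.9, 5.4]
width: 0.0269
gripper_force: 24.9
```

```bash
python3 go.py -79 79 123 30
```

Run:
```python
from station import arm
import cv2,numpy as np
print(arm.observe()["torque"])
im=[]
s=arm.snapshot("scene");np.savez("s5.npz",**s);w=arm.snapshot("wrist")["color"][:,:,::-1]
a=cv2.resize(s["color"][190:310,185:335,::-1],None,fx=2.6,fy=2.6,interpolation=cv2.INTER_CUBIC)
cv2.imwrite("pics/p5.png",np.hstack([a,cv2.resize(w,(400,312))]))
```

```text
now clamp mm [-78.9  80.5] z 124.7 t 17.95 F [-4.4  2.9  5.4] w 0.026911941623118666
target world [0.4858 0.0756 0.123 ]
d(tool now) [-0.0012 -0.0009  0.0017] d(tool target) [-0.0012 -0.0008  0.0017] rot [ 0.    -0.001  0.05 ] j [ 0.24  0.47 -0.6   2.09  0.41  0.7  -0.01]
[0.73357925 0.66252102 0.33830436]
```

View pics/p5.png

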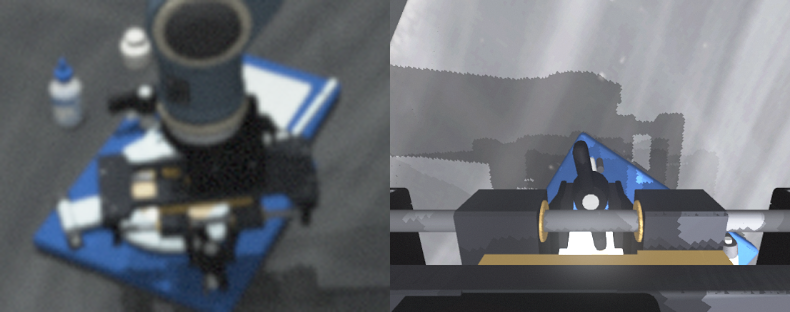

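The wrist view shows the k1 wing along the tool axis, slightly skewed, and the torque of 0.34 N m suggests it is at the end stop. I'll turn a touch more, release, lift and measure.

To row units: 0.08 rad is 0.4.

>>> drive_effector(motion=[[[0, 0, 0, 0, 0, 0.4], [0, 0, 0, 0, 0, 0.2], [0, 0, 0, 0, 0, 0]]])

```text
time: 18.35
eef_pos: [0.4864, 0.0756, 0.1246]
tcp_rot: [1.61, 2.697, -0.001]
ft_force: [-3.3, -0.2, 5.4]
width: 0.0267
gripper_force: 25.0
```

```bash
python3 -c "
from station import arm;print(arm.observe()['torque'])"
```

```text
[0.13898286 0.56227105 0.21671622]
```

>>> drive_effector(motion=[[[0, 0, 0, 0, 0, 0], [0, 0, 0, 0, 0, 0], [0, 0, -0.4, 0, 0, 0], [0, 0, -0.8, 0, 0, 0], [0, 0, 0, 0, 0, 0]]], finger_gap=0.05)

```text
time: 18.85
eef_pos: [0.4895, 0.0764, 0.188]
tcp_rot: [1.609, 2.69, 0.009]
ft_force: [0.1, 0.8, 0.2]
width: 0.0491
gripper_force: 0.0
```

```bash
python3 go.py 79 -79 180 136
```

```text
now clamp mm [-75.2  79.6] z 188.0 t 18.85 F [0.1 0.8 0.2] w 0.04909332089698529
target world [ 0.6502 -0.0756  0.18  ]
d(tool now) [-0.2099  0.0696  0.0093] d(tool target) [ 0.007  -0.2211  0.008 ] rot [ 0.003  0.011 -1.923] j [ 0.28  0.37 -0.63  2.04  0.3   0.81 -0.03]
```

To row units: -0.035 m is -0.7, 0.0116 m is 0.232, -0.148 rad is -0.74.

>>> drive_effector(motion=[[[-0.7, 0.232, 0, 0, 0, 0], [-0.7, 0.232, 0, 0, 0, 0], [-0.7, 0.232, 0, 0, 0, 0], [-0.7, 0.232, 0, 0, 0, 0], [-0.7, 0.232, 0, 0, 0, 0], [-0.7, 0.232, 0, 0, 0, 0], [0, 0, 0, 0, 0, -0.74], [0, 0, 0, 0, 0, -0.74], [0, 0, 0, 0, 0, -0.74], [0, 0, 0, 0, 0, -0.74]]])

```text
time: 19.85
eef_pos: [0.6473, -0.077, 0.1831]
tcp_rot: [-0.747, -3.051, 0.0]
ft_force: [-0.1, -0.2, 0.5]
width: 0.0499
gripper_force: 0.0
```

>>> drive_effector(motion=[[[0, 0, 0, 0, 0, -0.74], [0, 0, 0, 0, 0, -0.74], [0, 0, 0, 0, 0, -0.74], [0, 0, 0, 0, 0, -0.74], [0, 0, 0, 0, 0, -0.74], [0, 0, 0, 0, 0, -0.74], [0, 0, 0, 0, 0, -0.74], [0, 0, 0, 0, 0, -0.74], [0, 0, 0, 0, 0, -0.74], [0, 0, 0, 0, 0, 0]]])

```text
time: 20.85
eef_pos: [0.6472, -0.0771, 0.1829]
tcp_rot: [1.289, -2.865, -0.002]
ft_force: [0.7, 0.0, -0.7]
width: 0.0498
gripper_force: 0.0
```

```bash
python3 go.py 79 -79 123 136
```

Run:
```python
from station import arm
import cv2,numpy as np
s=arm.snapshot("scene")["color"][250:300,230:300,::-1];t=arm.snapshot("top")["color"][235:285,160:230,::-1]
cv2.imwrite("pics/p6.png",np.hstack([cv2.resize(x,None,fx=5,fy=5,interpolation=cv2.INTER_CUBIC) for x in(s,t)]))
```

```text
now clamp mm [ 75.9 -80.3] z 182.9 t 20.85 F [ 0.7  0.  -0.7] w 0.04975854107657997
target world [ 0.6502 -0.0756  0.123 ]
d(tool now) [-0.0031 -0.0014  0.0599] d(tool target) [-0.0031 -0.0013  0.0599] rot [0.001 0.    0.001] j [ 0.69  0.75 -0.98  1.66  0.68  1.11  1.93]
```

View pics/p6.png

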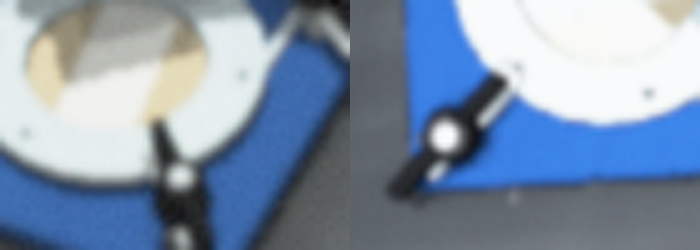

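k1's wing now lies at -43.7° (closed is -42.6°), and its tongue is over the ring, so it is closed. Next is k3.

>>> drive_effector(motion=[[[-0.062, -0.028, 0.4, 0, 0, 0], [0, 0, 0.4, 0, 0, 0], [0, 0, 0.36, 0, 0, 0], [0, 0, 0.04, 0, 0, 0], [0, 0, 0, 0, 0, 0]]])

```text
time: 21.45
eef_pos: [0.6498, -0.0747, 0.1228]
tcp_rot: [1.29, -2.863, -0.002]
ft_force: [0.3, 0.4, 0.1]
width: 0.05
gripper_force: 0.0
```

>>> drive_effector(motion=[[[0, 0, 0, 0, 0, 0], [0, 0, 0, 0, 0, 0], [0, 0, 0, 0, 0, 0], [0, 0, 0, 0, 0, 0]]], finger_gap=0, grip_force=25)

```text
time: 21.85
eef_pos: [0.6495, -0.0736, 0.1246]
tcp_rot: [1.291, -2.863, -0.003]
ft_force: [-2.4, 1.7, 2.1]
width: 0.0273
gripper_force: 24.6
```

>>> drive_effector(motion=[[[0, 0, 0, 0, 0, 0.725], [0, 0, 0, 0, 0, 0.725], [0, 0, 0, 0, 0, 0.725], [0, 0, 0, 0, 0, 0.725], [0, 0, 0, 0, 0, 0.725], [0, 0, 0, 0, 0, 0.725], [0, 0, 0, 0, 0, 0.725], [0, 0, 0, 0, 0, 0.725], [0, 0, 0, 0, 0, 0.725], [0, 0, 0, 0, 0, 0.725]]])

```text
time: 22.85
eef_pos: [0.6495, -0.073, 0.1246]
tcp_rot: [-0.939, -2.996, -0.002]
ft_force: [-3.8, 2.6, 2.3]
width: 0.0273
gripper_force: 24.6
```

>>> drive_effector(motion=[[[0, 0, 0, 0, 0, 0.6], [0, 0, 0, 0, 0, 0.6], [0, 0, 0, 0, 0, 0.5], [0, 0, 0, 0, 0, 0.2], [0, 0, 0, 0, 0, 0]]])

```text
time: 23.35
eef_pos: [0.6505, -0.0743, 0.125]
tcp_rot: [1.48, 2.77, -0.0]
ft_force: [-1.6, 1.0, 4.2]
width: 0.0266
gripper_force: 24.8
```

```bash
python3 -c "
from station import arm;print(arm.observe()['torque'])"
python3 go.py 79 -79 123 35
```

```text
[0.2039171  0.23098732 0.38108273]
now clamp mm [ 79.3 -77.7] z 125.0 t 23.35 F [-1.6  1.   4.2] w 0.02657173801440326
target world [ 0.6502 -0.0756  0.123 ]
d(tool now) [-0.001 -0.001  0.002] d(tool target) [-0.0009 -0.001   0.002 ] rot [ 0.     0.001 -0.063] j [ 0.41  0.67 -0.52  1.7   0.41  0.88  0.3 ]
```

>>> drive_effector(motion=[[[0, 0, 0, 0, 0, 0.25], [0, 0, 0, 0, 0, 0]]])

```text
time: 23.55
eef_pos: [0.6507, -0.0747, 0.125]
tcp_rot: [1.549, 2.732, 0.0]
ft_force: [-1.6, 0.6, 5.5]
width: 0.0267
gripper_force: 25.0
```

>>> drive_effector(motion=[[[0, 0, 0, 0, 0, 0], [0, 0, 0, 0, 0, 0], [0, 0, -0.4, 0, 0, 0], [0, 0, -0.8, 0, 0, 0], [0, 0, 0, 0, 0, 0]]], finger_gap=0.05)

```text
time: 24.05
eef_pos: [0.6533, -0.0745, 0.1889]
tcp_rot: [1.548, 2.724, 0.007]
ft_force: [1.5, 0.4, 0.6]
width: 0.0489
gripper_force: 0.0
```

```bash
python3 go.py -79 -79 183 55.5
```

```text
now clamp mm [ 82.1 -78. ] z 188.9 t 24.05 F [1.5 0.4 0.6] w 0.0488544997048963
target world [ 0.4924 -0.0822  0.183 ]
d(tool now) [ 0.0758 -0.1422  0.0044] d(tool target) [ 0.1322 -0.092   0.0059] rot [ 0.007  0.007 -0.473] j [ 0.42  0.59 -0.54  1.66  0.36  0.98  0.3 ]
```

To row units: -0.0284 m is -0.568, 0.0152 m is 0.304, -0.12 rad is -0.6.

>>> drive_effector(motion=[[[0.304, -0.568, 0, 0, 0, 0], [0.304, -0.568, 0, 0, 0, 0], [0.304, -0.568, 0, 0, 0, 0], [0.304, -0.568, 0, 0, 0, 0], [0.304, -0.568, 0, 0, 0, 0], [0, 0, 0, 0, 0, -0.6], [0, 0, 0, 0, 0, -0.6], [0, 0, 0, 0, 0, -0.6], [0, 0, 0, 0, 0, -0.565], [0, 0, 0, 0, 0, 0]]])

```text
time: 25.05
eef_pos: [0.4893, -0.0825, 0.1836]
tcp_rot: [-0.869, -3.018, -0.001]
ft_force: [0.1, 0.0, 0.6]
width: 0.0498
gripper_force: 0.0
```

```bash
python3 go.py -79 -79 123 55.5
```

```text
now clamp mm [-82.1 -79.1] z 183.6 t 25.05 F [0.1 0.  0.6] w 0.04981883285565986
target world [ 0.4924 -0.0822  0.123 ]
d(tool now) [-0.0026  0.0018  0.0606] d(tool target) [-0.0025  0.0018  0.0606] rot [ 0.    -0.001 -0.001] j [ 0.66  0.4  -0.71  2.03  0.35  0.83  0.76]
```

To row units: 0.02 m is 0.4, 0.018 m is 0.36.

>>> drive_effector(motion=[[[-0.052, 0.036, 0.4, 0, 0, 0], [0, 0, 0.4, 0, 0, 0], [0, 0, 0.36, 0, 0, 0], [0, 0, 0.05, 0, 0, 0], [0, 0, 0, 0, 0, 0]]])

```text
time: 25.55
eef_pos: [0.4925, -0.082, 0.1232]
tcp_rot: [-0.87, -3.018, -0.0]
ft_force: [-0.8, 0.6, 0.5]
width: 0.0499
gripper_force: 0.0
```

>>> drive_effector(motion=[[[0, 0, 0, 0, 0, 0], [0, 0, 0, 0, 0, 0], [0, 0, 0, 0, 0, 0], [0, 0, 0, 0, 0, 0]]], finger_gap=0, grip_force=25)

```text
time: 25.95
eef_pos: [0.4935, -0.0814, 0.1241]
tcp_rot: [0.868, 3.017, 0.003]
ft_force: [1.7, 1.3, -2.4]
width: 0.0274
gripper_force: 24.2
```

>>> drive_effector(motion=[[[0, 0, 0, 0, 0, 0.725], [0, 0, 0, 0, 0, 0.725], [0, 0, 0, 0, 0, 0.725], [0, 0, 0, 0, 0, 0.725], [0, 0, 0, 0, 0, 0.725], [0, 0, 0, 0, 0, 0.725], [0, 0, 0, 0, 0, 0.725], [0, 0, 0, 0, 0, 0.725], [0, 0, 0, 0, 0, 0.725], [0, 0, 0, 0, 0, 0.725]]])

```text
time: 26.95
eef_pos: [0.4908, -0.0822, 0.124]
tcp_rot: [-2.656, -1.675, 0.007]
ft_force: [-4.8, 0.1, 7.9]
width: 0.0275
gripper_force: 24.7
```

>>> drive_effector(motion=[[[0, 0, 0, 0, 0, 0.6], [0, 0, 0, 0, 0, 0.6], [0, 0, 0, 0, 0, 0.5], [0, 0, 0, 0, 0, 0.3], [0, 0, 0, 0, 0, 0.25], [0, 0, 0, 0, 0, 0]]])

```text
time: 27.55
eef_pos: [0.4904, -0.0813, 0.1237]
tcp_rot: [-2.958, -1.051, 0.008]
ft_force: [-5.6, 1.9, 7.0]
width: 0.0271
gripper_force: 25.0
```

```bash
python3 -c "
from station import arm;print(arm.observe()['torque'])"
python3 go.py -79 -79 123 -45
```

```text
[0.36671287 1.33277438 0.34058856]
now clamp mm [-81. -78.] z 123.7 t 27.55 F [-5.6  1.9  7. ] w 0.027072534481538846
target world [ 0.4924 -0.0822  0.123 ]
d(tool now) [0.001  0.002  0.0007] d(tool target) [0.0007 0.0021 0.0007] rot [-0.004  0.004 -0.145] j [ 0.21  0.42 -0.16  2.09  0.11  0.65 -0.91]
```

Release, lift clear and move away, then take the last look.

To row units: -0.04 m is -0.8, -0.02 m is -0.4.

>>> drive_effector(motion=[[[0, 0, 0, 0, 0, 0], [0, 0, 0, 0, 0, 0], [0, 0, -0.4, 0, 0, 0], [0, 0, -0.8, 0, 0, 0], [0, 0, -0.8, 0, 0, 0], [0, 0, -0.8, 0, 0, 0], [0, 0, -0.8, 0, 0, 0], [0, 0, 0, 0, 0, 0]]], finger_gap=0.05)

```text
time: 28.35
eef_pos: [0.4958, -0.0825, 0.3096]
tcp_rot: [2.956, 1.046, 0.018]
ft_force: [0.0, 0.0, -0.5]
width: 0.0496
gripper_force: 0.0
```

```bash
python3 go.py -79 -300 290 -45
```

```text
now clamp mm [-75.6 -79.4] z 309.6 t 28.35 F [ 0.   0.  -0.5] w 0.04963646854142908
target world [ 0.5017 -0.3031  0.29  ]
d(tool now) [-0.1344  0.175   0.02  ] d(tool target) [-0.1584  0.1536  0.0196] rot [ 0.01  -0.008 -0.147] j [ 0.25  0.17 -0.19  1.91  0.04  1.05 -0.85]
```

To row units: 0.034 m is 0.68, -0.026 m is -0.52.

>>> drive_effector(motion=[[[-0.52, 0.68, 0, 0, 0, 0], [-0.52, 0.68, 0, 0, 0, 0], [-0.52, 0.68, 0, 0, 0, 0], [-0.52, 0.68, 0, 0, 0, 0], [-0.52, 0.68, 0, 0, 0, 0], [-0.4, 0.52, 0, 0, 0, 0], [-0.4, 0.52, 0, 0, 0, 0], [0, 0, 0, 0, 0, 0]]])

```text
time: 29.15
eef_pos: [0.4985, -0.3675, 0.3025]
tcp_rot: [2.963, 1.037, -0.003]
ft_force: [-0.6, 0.5, 0.1]
width: 0.0499
gripper_force: 0.0
```

Run:
```python
from station import arm
import cv2,numpy as np
s=arm.snapshot("scene")["color"][190:310,185:335,::-1];t=arm.snapshot("top")["color"][145:285,150:310,::-1]
a=cv2.resize(t,(640,560),interpolation=cv2.INTER_CUBIC)
cv2.imwrite("pics/p7.png",np.hstack([cv2.resize(s,(400,320),interpolation=cv2.INTER_CUBIC)[:,:],cv2.resize(t,(400,350),interpolation=cv2.INTER_CUBIC)[:320]]))
```

```text
(no output)
```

View pics/p7.png

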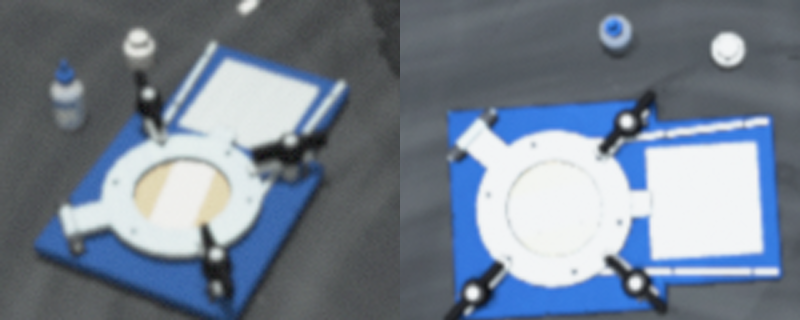

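The ring is shut with its three tongues over it, and the bystanders stand where they were. I'll measure the wing angles in code, k3 in particular.

Run:
```python
from station import arm
import numpy as np
from h import *
for n in("top","scene"):
  s=arm.snapshot(n);g=s["color"].max(2).astype(float)
  for k,X,cl in(("k1",(.4858,.0756,.062),-42.6),("k2",(.4924,-.0822,.062),47.4),("k3",(.6502,-.0756,.062),137.4)):
    X=np.array(X);vv,uu=np.mgrid[:420,:560]
    c=s["K"]@(s["R"]@X+s["t"]);c=c[:2]/c[2]
    W=[];w=[]
    for v in range(int(c[1])-24,int(c[1])+25):
      for u in range(int(c[0])-24,int(c[0])+25):
        if g[v,u]<75:
          p=plane(s,(u,v),.064)
          if np.hypot(*(p-X)[:2])<.043: W.append(p[:2]);w.append(75-g[v,u])
    W=np.array(W)-np.average(W,axis=0,weights=w);e=np.linalg.eigh((W*np.array(w)[:,None]).T@W)[1][:,1]
    a=np.rad2deg(np.arctan2(e[1],e[0]));print(n,k,len(w),"short by deg",((a-cl+90)%180-90).round(1))
```

```text
top k1 128 short by deg -2.1
top k2 98 short by deg -1.3
top k3 108 short by deg 1.8
scene k1 113 short by deg 0.6
scene k2 193 short by deg 2.6
scene k3 114 short by deg -1.9
```

All three wings measure closed to within the noise, and each reached a torque well above its 0.1 N m friction. Handing in.

```bash
python3 -c "
from station import arm;print(arm.sign_off())"
```

```text
the job is handed in; nothing more can be done
None
```

The job is handed in at about 29 s: the disc is home to about 2 mm, the ring is pressed shut, all three knobs are turned to their end stops (wing angles read from the pictures to about 2.6°, limit 4°), and the bystanders were not touched; no verdict came back.

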